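Swap the spent sensor module of a blood analyser

ROBOT

A 6-joint arm with a two-finger parallel gripper is mounted at the origin on the work surface. World frame = base frame: x ahead of the robot, y to its left, z up, the work surface at z = 0. Lengths are in m, angles in degrees, forces in N, time in s.
With the tool pointing down it reaches from about 0.3 to 0.75 m from the base axis. Payload 8.5 kg.
Tool frame: the origin (TCP) lies midway between the tips of the shut fingers; the grasp point (between the pads) lies grasp_offset behind it (grasp_offset is the distance from the TCP to the grasp point, in m); z points along the fingers, y is the line along which they close (so a half turn about z gives the same grasp; the last joint's range is limited). The gripper opens to 85 mm and grips with 20 to 120 N. Pads are 22 mm wide; open, the fingers measure 114 mm over their backs; the gripper's body (76 mm by 85 mm) begins 54 mm behind the grasp point. The pads swing forward as they close: fully open they stand 13 mm farther back than shut.
Start: joints at [-85.789, 21.807, 74.336, -0, 83.858, -12.336], TCP at [0.157, -0.527, 0.231] pointing down, gripper open.
Joint ranges: [-178.18, 178.18], [-50.72, 133.34], [12.68, 142.11], [-81.47, 261.47], [9.98, 163.14], [-165.26, 165.26]. Speed limits (degrees/s): [136.94, 136.94, 180, 180, 180, 180].

INTERFACE

Orientations are given as a 3x3 rotation matrix whose columns are the frame's x, y, z axes.
In Python, from rig import observe, get_image, camera_params, close_job, grasp_offset gives the robot as it stands.
- The arm moves only by the shell command python3 -m handwheel 'ROWS' [OPENING] [FORCE]. ROWS is JSON, a list of rows, each a list of 2 entries, a list of its own where there are three numbers: the shift along the tool's x, y, z as a fraction of full scale, then the turn, a rotation vector about the tool's x, y, z as a fraction of full scale. In form: [[[dx, dy, dz], [ax, ay, az]], ...]. A call has 1 to 10 rows; each row is the pose to reach, as a shift and turn from the pose commanded when the call began, along the tool's axes at that moment, turning the shorter way round; what a row does not reach only later rows make up. Full scale, the value 1, is 0.5 m for a shift and pi rad for a turn. A row lasts 1/10 s, in which the tool goes at most 50 mm and 8.59 degrees, less where a joint would pass 70% of its speed; a pose out of reach is approached as far as the arm can. A call with a number of a shift or a turn outside -1 to 1 is refused whole. A call with a gripper value outside its range is refused whole. OPENING is the opening, from 0 (shut) to 1 (fully open), set as the call begins (- or left out, the last holds). The fingers move at their own pace and stop on an object; FORCE is the grip in N (left out, the last holds). Time passes only in rows, so rows that repeat a pose let the fingers close. It gives the time, the measured TCP pose, the force, the opening and the grip force at its end, in the units of the state.
- observe(): the state, without advancing time (a new reading comes with each control period).
- get_image(name): name is "scene" or "top" or "wrist"; returns (picture, depth): 420x560x3 uint8, red, green, blue; 420x560 float32, m along the optical axis (not along the pixel's ray), 0 where there is no reading.
- camera_params(name): a dict with "K" (3x3 intrinsics, pixels), "R" (3x3) and "t" (3): a world point X has camera coordinates R X + t. Camera axes: x right, y down, z forward; pixel columns grow to the right and rows downward; lengths in m; the calibration is good to about 2 mm. A picture is of the moment at which its call begins: read the wrist's pose just before it. camera_params takes no time and is no camera call; for the wrist camera it gives the pose at the moment of the call.
- close_job(): hands the job in; it is judged then, once.
The state is a dict: "time_s": time; "q": joint angles; "qvel": joint speeds; "joint_efforts": joint torques, N m; "position": TCP position; "tool_rot": TCP orientation; "ft_force": force on the tool from outside, world axes, zero at the start; "wrist_torque": the same for the moment, N m; "grip_width": finger opening in m; "gripper_force": force on a finger pad.
Only numpy, scipy, OpenCV 4.12 (cv2) and the standard library are available. Lean on these libraries where they do the work, as an engineer would, in place of code of your own. Each camera call takes 0.05 s, during which the arm holds its last target. There are 200 camera calls.

TASK

The analyser's module with the red top is spent: pull it out of its bay and put it in the grey discard tray. Then take the fresh module with the green top from the yellow rack and plug it fully home into the bay that came free, leaving the blue-topped module plugged in where it is.

Things in the scene. Friction and masses are not known exactly. Their poses are not given: they have to be found in the camera images.
- spent: The spent module, red top: 75 mm tall: black square plug foot 26 x 26 mm, 25 mm long (lowest 5 mm taper to 21 mm), under a white body 40 x 40 x 50 mm with a red top and band. Origin at the centre of the foot's end face, z from foot to top, x and y across its faces; shoulder at z = 25 mm, top at 75 mm. About 120 g. It starts plugged fully into one of the two bays, at random.
- fresh: The fresh module, green top: 75 mm tall: black square plug foot 26 x 26 mm, 25 mm long (lowest 5 mm taper to 21 mm), under a white body 40 x 40 x 50 mm with a green top and band. Origin at the centre of the foot's end face, z from foot to top, x and y across its faces; shoulder at z = 25 mm, top at 75 mm. About 120 g. It starts upright in a pocket of the yellow rack.
- blue: The module in service, blue top: 75 mm tall: black square plug foot 26 x 26 mm, 25 mm long (lowest 5 mm taper to 21 mm), under a white body 40 x 40 x 50 mm with a blue top and band. Origin at the centre of the foot's end face, z from foot to top, x and y across its faces; shoulder at z = 25 mm, top at 75 mm. About 120 g. It starts plugged fully into the other bay and stays there.
- spent_mid (a point): The middle of the spent module, on its axis 37.5 mm above its foot's end.
- bay_l: The left (seen from the robot) of two square bays, 85 mm apart, in the analyser's sloping deck. Origin at the centre of its mouth, in the deck surface; z points out of the bay, leaning 28 degrees from vertical to the robot side; y along the row of bays, x up the slope. Hole 28 x 28 mm, 29 mm deep, 2 mm chamfer. A seated module has its origin at z = -25 mm, shoulder on the deck.
- bay_r: The right (seen from the robot) of two square bays, 85 mm apart, in the analyser's sloping deck. Origin at the centre of its mouth, in the deck surface; z points out of the bay, leaning 28 degrees from vertical to the robot side; y along the row of bays, x up the slope. Hole 28 x 28 mm, 29 mm deep, 2 mm chamfer. A seated module has its origin at z = -25 mm, shoulder on the deck.
- dock: The analyser console: a fixed wedge 140 mm deep, 260 mm wide, its white deck sloping 28 degrees, from about 50 mm high near the robot to 113 mm at the back; small screen flush on the deck at its left. Origin at the centre of its underside, x away from the robot side, z up.
- rack: Yellow rack, fixed: block 150 x 105 x 40 mm (x, y, z) with six square pockets 30 x 30 mm, 29 mm deep, at x = -45, 0, 45 and y = -22.5, 22.5 mm. The fresh module stands in the pocket at (45, 22.5), shoulder on the rack top; a capped tube 70 mm tall in the one at (-45, -22.5). Origin at the centre of the underside, z up.
- tray_in (a point): The centre of the inner floor of the grey discard tray, an open box fixed on the bench: 170 x 130 mm outside (x, y of this frame), 35 mm high, walls and floor 4 mm. Rack and tray change sides from start to start.

How it is judged (in metres and radians):
On the way, in this order (a step that is already met when the one before it is completed fails the run):
1. the spent red-topped module lies released in the discard tray (x of spent_mid in the frame of tray_in between -0.085 and 0.085 m and y of spent_mid in the frame of tray_in between -0.065 and 0.065 m and z of spent_mid in the frame of tray_in between -0.005 and 0.06 m and contact force between spent and the fingers below 0.1 N), for 0.2 s.
2. the fresh module is plugged fully home in the free bay ((((z of fresh in the frame of bay_l between -0.03 and -0.022 m and x of fresh in the frame of bay_l between -0.004 and 0.004 m and y of fresh in the frame of bay_l between -0.004 and 0.004 m and angle between the z axis of fresh and the z axis of bay_l, either way round below 0.08 rad) and (z of blue in the frame of bay_r between -0.03 and -0.02 m and x of blue in the frame of bay_r between -0.004 and 0.004 m and y of blue in the frame of bay_r between -0.004 and 0.004 m and angle between the z axis of blue and the z axis of bay_r, either way round below 0.08 rad)) or ((z of fresh in the frame of bay_r between -0.03 and -0.022 m and x of fresh in the frame of bay_r between -0.004 and 0.004 m and y of fresh in the frame of bay_r between -0.004 and 0.004 m and angle between the z axis of fresh and the z axis of bay_r, either way round below 0.08 rad) and (z of blue in the frame of bay_l between -0.03 and -0.02 m and x of blue in the frame of bay_l between -0.004 and 0.004 m and y of blue in the frame of bay_l between -0.004 and 0.004 m and angle between the z axis of blue and the z axis of bay_l, either way round below 0.08 rad)))), for 0.2 s.
At the end, for the whole second after the job is handed in: Spent module released in the tray (its middle inside the walls, under 60 mm above the floor); fresh module released in the freed bay, at least 22 of its 25 mm deep, within 4 mm and 0.08 rad of the bay axis, any quarter turn; blue module still plugged into its own bay; all at rest (all of step 1 and (((z of fresh in the frame of bay_l between -0.03 and -0.022 m and x of fresh in the frame of bay_l between -0.004 and 0.004 m and y of fresh in the frame of bay_l between -0.004 and 0.004 m and angle between the z axis of fresh and the z axis of bay_l, either way round below 0.08 rad) and (z of blue in the frame of bay_r between -0.03 and -0.02 m and x of blue in the frame of bay_r between -0.004 and 0.004 m and y of blue in the frame of bay_r between -0.004 and 0.004 m and angle between the z axis of blue and the z axis of bay_r, either way round below 0.08 rad)) or ((z of fresh in the frame of bay_r between -0.03 and -0.022 m and x of fresh in the frame of bay_r between -0.004 and 0.004 m and y of fresh in the frame of bay_r between -0.004 and 0.004 m and angle between the z axis of fresh and the z axis of bay_r, either way round below 0.08 rad) and (z of blue in the frame of bay_l between -0.03 and -0.02 m and x of blue in the frame of bay_l between -0.004 and 0.004 m and y of blue in the frame of bay_l between -0.004 and 0.004 m and angle between the z axis of blue and the z axis of bay_l, either way round below 0.08 rad))) and linear speed of each of fresh, spent below 0.02 m/s and contact force between fresh and the fingers below 0.1 N); the robot touches nothing.
It fails at once if the blue-topped module is pulled out or moved more than 10 mm (distance of blue from where it was at the start of the episode above 0.01 m).
It also fails if it takes over 54 s, if anything falls off the work surface, if the arm or the gripper's body presses on something with over 40 N, if the wrist force passes 120 N, or if a joint passes its speed limit or range.

## Working session

There is one attempt and no reset: what is moved stays moved. The work goes in short steps, Python scripts to look and compute and a shell command to move; the robot and the scene stay as the last step left them, time stands still between calls to the robot, and variables do not carry over. Pictures are saved under pics/ and viewed, at most 10 in all, crops included, and the job is handed in when it is done.

```bash
ls; mkdir -p pics; python3 - <<'E'
from rig import *
import numpy as np,cv2
o=observe();print(o['time_s'],o['position'],o['tool_rot'],grasp_offset() if callable(grasp_offset) else grasp_offset,o['grip_width'])
for n in['scene','top']:
    im,d=get_image(n);p=camera_params(n);np.savez(f'pics/{n}.npz',im=im,d=d,K=p['K'],R=p['R'],t=p['t'])
    cv2.imwrite(f'pics/{n}.png',im[:,:,::-1]);print(n,p, (d>0).mean())
E
```

```text
pics
0.0 [ 0.15662347 -0.52691176  0.23068793] [[ 9.58588037e-01  2.84796354e-01 -1.10660666e-04]
 [ 2.84796192e-01 -9.58586908e-01  1.50596508e-03]
 [ 3.22815499e-04 -1.47511585e-03 -9.99998860e-01]] 0.0187 0.08560978122707355
scene {'K': array([[401.10766228,   0.        , 276.26465273],
       [  0.        , 401.10766228, 209.6655702 ],
       [  0.        ,   0.        ,   1.        ]]), 'R': array([[ 0.36532641,  0.93086789,  0.00464644],
       [ 0.74844344, -0.29075724, -0.59606429],
       [-0.55350612,  0.22123563, -0.80292326]]), 't': array([-0.21134359, -0.33131206,  1.18032296])} 0.995875850340136
top {'K': array([[544.52742741,   0.        , 288.5432534 ],
       [  0.        , 544.52742741, 208.42531761],
       [  0.        ,   0.        ,   1.        ]]), 'R': array([[ 0.02420212, -0.99960215, -0.01448432],
       [-0.99595814, -0.02285525, -0.08686206],
       [ 0.08649646,  0.01652803, -0.99611505]]), 't': array([0.00395316, 0.51508735, 1.24772346])} 0.995875850340136
```

View pics/scene.png

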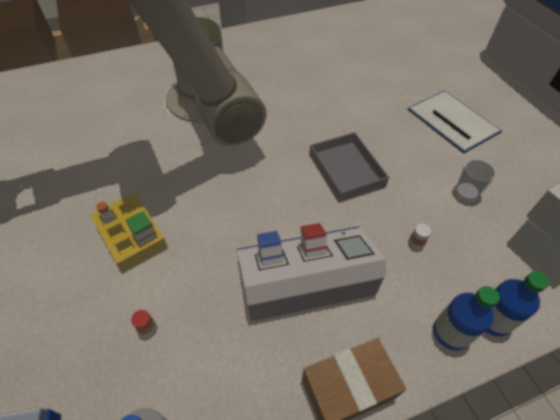

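View pics/top.png

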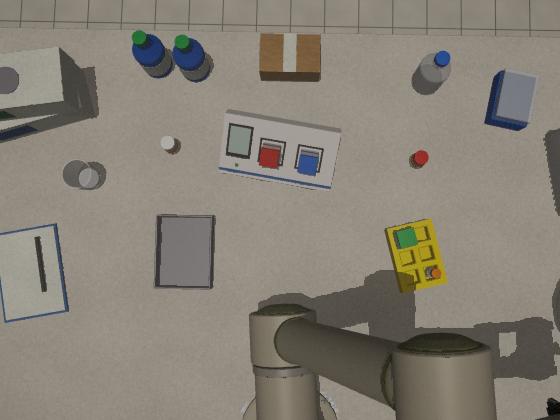

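The scene view shows the blue (269,248) and red (314,237) modules in the dock, the green one in the rack (141,228) and the tray at (347,165). In the top view red is at (270,156), left bay, with blue at (308,161), green at (407,238) and the tray at (185,251).

```bash
cat > h.py <<'E'
import numpy as np,cv2
def load(n):
    z=np.load(f'pics/{n}.npz');return [z[k] for k in('im','d','K','R','t')]
def cloud(d,K,R,t):
    v,u=np.mgrid[:d.shape[0],:d.shape[1]]
    c=np.stack([(u-K[0,2])/K[0,0]*d,(v-K[1,2])/K[1,1]*d,d],-1)
    return (c-t)@R
def cmask(im,c):
    h=cv2.cvtColor(im,cv2.COLOR_RGB2HSV).astype(int);H,S,V=h[...,0],h[...,1],h[...,2]
    return {'red':((H<6)|(H>174))&(S>130)&(V>60),'green':(H>55)&(H<90)&(S>100)&(V>50),'blue':(H>105)&(H<125)&(S>100)&(V>60),'yellow':(H>20)&(H<33)&(S>140)&(V>90)}[c]
def plane(P,it=5,tol=.004):
    m=np.ones(len(P),bool)
    for _ in range(it):
        c=P[m].mean(0);n=np.linalg.svd(P[m]-c,full_matrices=False)[2][2];n*=np.sign(n[2])
        r=(P-c)@n;m=abs(r)<max(tol,1.5*np.std(r[m]) if _<2 else tol)
    return c,n,m
E
python3 - <<'E'
from h import *
for n in('top','scene'):
    im,d,K,R,t=load(n);P=cloud(d,K,R,t);print(n)
    bench=P[(abs(P[...,2])<.02)&(P[...,0]>.3)];print('bench z',np.median(bench[:,2]),bench[:,2].std())
    for c in('red','blue','green','yellow'):
        m=cmask(im,c)&(P[...,0]>.15)&(P[...,0]<.72)&(abs(P[...,1])<.5)&(P[...,2]>.03)
        k,l,s,ce=cv2.connectedComponentsWithStats(m.astype(np.uint8));i=1+s[1:,4].argmax();m=l==i
        Q=P[m];top=Q[Q[:,2]>np.percentile(Q[:,2],97)-.03 if c in('red','blue') else Q[:,2]>np.percentile(Q[:,2],97)-.006]
        cc,nn,mm=plane(top);rect=cv2.minAreaRect(top[mm][:,:2].astype(np.float32))
        print(c,s[i],'c',cc.round(4),'n',nn.round(3),'tilt',np.degrees(np.arccos(nn[2])).round(1),'rect',np.round(np.r_[rect[0],rect[1],rect[2]],4),'zmax',np.percentile(Q[:,2],97).round(4))
    # deck
    h=cv2.cvtColor(im,cv2.COLOR_RGB2HSV)
    m=(P[...,2]>.045)&(P[...,2]<.12)&(P[...,0]>.3)&(P[...,0]<.62)&(abs(P[...,1]-.0)<.2)&(h[...,1]<60)&(h[...,2]>130)
    Q=P[m];cc,nn,mm=plane(Q,8);print('deck',mm.sum(),len(Q),cc.round(4),nn.round(3),'tilt',np.degrees(np.arccos(nn[2])),'yaw',np.degrees(np.arctan2(-nn[1],-nn[0])))
    q=Q[mm];rect=cv2.minAreaRect(q[:,:2].astype(np.float32));print(rect)
    # tray
    m=(P[...,2]>.02)&(P[...,2]<.05)&(P[...,0]>.2)&(P[...,0]<.5)&(P[...,1]>.1)&(P[...,1]<.4)
    print('tray',cv2.minAreaRect(P[m][:,:2].astype(np.float32)),P[m].mean(0))
E
```

```text
top
bench z 7.5668345626e-05 0.0035335019756743817
red [259 148  20  20 327] c [0.6155 0.0605 0.1247] n [-0.475  0.06   0.878] tilt 28.6 rect [6.15700e-01 6.05000e-02 3.93000e-02 3.61000e-02 8.08369e+01] zmax 0.1344
blue [298 155  20  20 326] c [ 0.595  -0.0237  0.1674] n [0.698 0.708 0.106] tilt 83.9 rect [ 5.14300e-01 -8.80000e-03  3.21000e-02  2.16400e-01  7.95445e+01] zmax 0.1349
green [396 228  22  20 306] c [ 0.4511 -0.2448  0.0906] n [-0.021 -0.027  0.999] tilt 2.0 rect [ 0.451  -0.2449  0.0376  0.0382 15.2343] zmax 0.0944
yellow [ 387  219   61   74 1773] c [ 0.4124 -0.2863  0.0406] n [-0.008 -0.071  0.997] tilt 4.1 rect [ 0.413  -0.2782  0.1491  0.1051 14.7496] zmax 0.0442
deck 1520 1643 [0.5945 0.0321 0.0598] [-0.47   0.072  0.88 ] tilt 28.39513071419367 yaw -8.734470508854747
((0.605996310710907, 0.046918824315071106), (0.2601090967655182, 0.06620180606842041), 81.27007293701172)
tray ((0.40868496894836426, 0.25754469633102417), (0.16976915299892426, 0.13202592730522156), 0.8479006886482239) [0.40951098 0.26015662 0.03243642]
scene
bench z 0.00141825372521468 0.00254706037
[... 314 characters left out ...]
3.24000e-02  8.14706e+01] zmax 0.1346
green [128 213  22  20 254] c [ 0.4527 -0.2475  0.0913] n [-0.012  0.009  1.   ] tilt 0.9 rect [ 0.452  -0.248   0.0369  0.0356 18.0884] zmax 0.0935
yellow [  91  200   72   63 1359] c [ 0.4229 -0.2902  0.0413] n [0.    0.001 1.   ] tilt 0.1 rect [ 0.4133 -0.2798  0.149   0.1032 14.5149] zmax 0.0438
deck 739 742 [0.5971 0.0206 0.0643] [-0.47   0.075  0.879] tilt 28.440204232254864 yaw -9.034303919457624
((0.5864266157150269, 0.045148856937885284), (0.2648690342903137, 0.06691283732652664), 89.86505889892578)
tray ((0.40853530168533325, 0.25571534037590027), (0.17310182750225067, 0.1320493221282959), 0.24500612914562225) [0.41250874 0.25650321 0.03009463]
```

```bash
cat >> h.py <<'E'
from scipy.spatial.transform import Rotation as Ro
a=np.radians(28)
def dockR(yaw):  # bay axes
    return Ro.from_euler('ZY',[yaw,-28],degrees=True).as_matrix()
def toolR(B): return np.c_[B[:,0],-B[:,1],-B[:,2]]
def go(p,T):
    from rig import observe
    o=observe();C=np.array(o['tool_rot']);D=np.array(p)-o['position'];s=C.T@D/.5;r=Ro.from_matrix(C.T@T).as_rotvec()/np.pi
    print('rows',s.round(4).tolist(),r.round(4).tolist(),'n>=',np.linalg.norm(D)/.05,np.linalg.norm(r)*180/8.59)
E
python3 - <<'E'
from h import *
B=dockR(-8.8);print(B)
m=np.array([.6387,.0569,.0806]);go(m+B[:,2]*.16-B[:,0]*.0,toolR(B))
E
```

```text
[[ 8.72553871e-01  1.52985836e-01 -4.63945123e-01]
 [-1.35078476e-01  9.88228381e-01  7.18224996e-02]
 [ 4.69471563e-01 -6.93889390e-18  8.82947593e-01]]
rows [1.121, -0.9091, 0.0193] [-0.0348, 0.153, 0.1379] n>= 14.434180683669817 4.376918800308159
```

```bash
python3 -m handwheel '[[[0.6,-0.5,-0.04],[-0.035,0.153,0.138]],[[0.6,-0.5,-0.04],[-0.035,0.153,0.138]],[[0.6,-0.5,-0.04],[-0.035,0.153,0.138]],[[0.6,-0.5,-0.04],[-0.035,0.153,0.138]],[[0.6,-0.5,-0.04],[-0.035,0.153,0.138]],[[0.6,-0.5,-0.04],[-0.035,0.153,0.138]],[[0.6,-0.5,-0.04],[-0.035,0.153,0.138]],[[0.6,-0.5,-0.04],[-0.035,0.153,0.138]]]' 0.75 60; python3 - <<'E'
from h import *
B=dockR(-8.8)
m=np.array([.6387,.0569,.0806]);go(m+B[:,2]*.16,toolR(B))
E
```

```text
time_s: 0.9
position: [0.3735, -0.1999, 0.2515]
tool_rot: [[0.872, -0.154, 0.465], [-0.135, -0.988, -0.074], [0.47, 0.002, -0.883]]
ft_force: [0.5, -1.4, -0.5]
grip_width: 0.0642
gripper_force: 0.0
rows [0.233, -0.5889, 0.1902] [0.0005, -0.0003, 0.0001] n>= 6.612483963386035 0.013147234895430248
```

```bash
python3 -m handwheel '[[[0.233,-0.589,0.19],[0,0,0]],[[0.233,-0.589,0.19],[0,0,0]],[[0.233,-0.589,0.19],[0,0,0]],[[0.233,-0.589,0.19],[0,0,0]],[[0.233,-0.589,0.19],[0,0,0]],[[0.233,-0.589,0.19],[0,0,0]],[[0.233,-0.589,0.19],[0,0,0]],[[0.233,-0.589,0.19],[0,0,0]],[[0.233,-0.589,0.19],[0,0,0]]]'; python3 - <<'E'
from h import *
from rig import *
p=camera_params('wrist');im,d=get_image('wrist');np.savez('pics/w1.npz',im=im,d=d,K=p['K'],R=p['R'],t=p['t']);cv2.imwrite('pics/w1.png',im[:,:,::-1])
print(observe()['position'],p['K'][0,0])
E
```

```text
time_s: 1.8
position: [0.5636, 0.0667, 0.221]
tool_rot: [[0.873, -0.152, 0.463], [-0.133, -0.988, -0.073], [0.469, 0.002, -0.883]]
ft_force: [0.1, -1.9, -0.1]
grip_width: 0.0638
gripper_force: 0.0
[0.56343395 0.0659109  0.22136159] 324.74624584871225
```

View pics/w1.png

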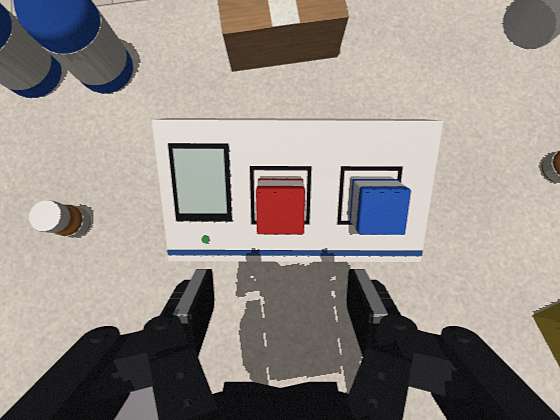

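The wrist view shows the deck squarely aligned. The red top face is around (281,211), blue is at (384,212), and the deck spans columns 152–443 and rows 119–262.

```bash
python3 - <<'E'
from h import *
im,d,K,R,t=load('w1');P=cloud(d,K,R,t);B=dockR(-8.8);m0=np.array([.6387,.0569,.0806])
h=cv2.cvtColor(im,cv2.COLOR_RGB2HSV);v,u=np.mgrid[:420,:560]
m=(h[...,1]<40)&(h[...,2]>150)&(u>160)&(u<435)&(v>125)&(v<245)
c,n,mm=plane(P[m],8,.003);print('deck',mm.sum(),n.round(4),'tilt',np.degrees(np.arccos(n[2])),'yaw',np.degrees(np.arctan2(-n[1],-n[0])),'h of m0 over plane',(m0-c)@n)
for col,ul in(('red',(230,330)),('blue',(335,420))):
    m=cmask(im,col)&(u>ul[0])&(u<ul[1])&(v>170)&(v<245)
    Q=(P[m]-m0)@B;Q=Q[abs(Q[:,2]-np.median(Q[:,2]))<.004]
    print(col,len(Q),'h',np.median(Q[:,2]),'x',np.percentile(Q[:,0],[1,99]),'y',np.percentile(Q[:,1],[1,99]),cv2.minAreaRect(Q[:,:2].astype(np.float32)))
    # ray casting of top contour on plane h=.05
    k=max(cv2.findContours((m).astype(np.uint8),0,2)[0],key=cv2.contourArea);print(cv2.boundingRect(k))
r=(P-m0)@B
E=((h[...,1]<40)&(h[...,2]>150)&(abs(r[...,2])<.006)&(u>140)&(u<450)&(v>110)&(v<250));Q=r[E];print('deck ext y',np.percentile(Q[:,1],[.3,99.7]),'yaw check',cv2.minAreaRect(Q[:,:2].astype(np.float32)))
E
```

```text
deck 22505 [-0.4657  0.0681  0.8823] tilt 28.07728770583709 yaw -8.324347472366615 h of m0 over plane -0.0015659733805255876
red 2186 h 0.0511149989387125 x [-0.02014795  0.01823571] y [-0.02101331  0.01696989] ((-0.0010784715414047241, -0.0021757036447525024), (0.03935195878148079, 0.03923811763525009), 0.08907268941402435)
(256, 186, 49, 48)
blue 2233 h 0.05116298954342099 x [-0.02065986  0.01795916] y [-0.1054087  -0.06737074] ((-0.0015285145491361618, -0.08671446144580841), (0.039500605314970016, 0.03979172185063362), 89.95452117919922)
(356, 186, 55, 49)
deck ext y [-0.14685981  0.11186265] yaw check ((0.004475750029087067, -0.017558440566062927), (0.261030375957489, 0.12762188911437988), 89.85018157958984)
```

```bash
python3 - <<'E'
from h import *
B=dockR(-8.8)
m=np.array([.6387,.0569,.0806])+B@[-.0009,-.0018,.0013];np.save('m.npy',m);print(m);go(m+B[:,2]*.01,toolR(B))
E
```

```text
[0.6370362  0.05533613 0.08132531]
rows [-0.0, -0.0022, 0.2971] [0.0006, 0.0002, 0.0002] n>= 2.9710768982183153 0.01385302082789443
```

```bash
python3 -m handwheel '[[[0,-0.002,0.08],[0,0,0]],[[0,-0.002,0.15],[0,0,0]],[[0,-0.002,0.21],[0,0,0]],[[0,-0.002,0.26],[0,0,0]],[[0,-0.002,0.297],[0,0,0]],[[0,-0.002,0.297],[0,0,0]],[[0,-0.002,0.297],[0,0,0]]]'; python3 - <<'E'
from h import *
B=dockR(-8.8);m=np.load('m.npy');go(m+B[:,2]*.01,toolR(B))
E
```

```text
time_s: 2.55
position: [0.6327, 0.0553, 0.0912]
tool_rot: [[0.872, -0.155, 0.464], [-0.136, -0.988, -0.074], [0.47, 0.002, -0.883]]
ft_force: [-1.2, -0.2, 0.0]
grip_width: 0.0638
gripper_force: 0.0
rows [-0.0017, -0.0015, 0.0015] [0.0008, -0.0002, -0.0003] n>= 0.02714194444447404 0.017646882508899592
```

Well placed; now I close the gripper and watch the wrist force for any offset.

```bash
python3 -m handwheel '[[[-0.001,-0.001,0.001],[0,0,0]],[[-0.001,-0.001,0.001],[0,0,0]],[[-0.001,-0.001,0.001],[0,0,0]],[[-0.001,-0.001,0.001],[0,0,0]],[[-0.001,-0.001,0.001],[0,0,0]],[[-0.001,-0.001,0.001],[0,0,0]]]' 0 80; python3 - <<'E'
from h import *
from rig import observe
B=dockR(-8.8);m=np.load('m.npy');go(m+B[:,2]*.01,toolR(B));o=observe();print(B.T@o['ft_force'],B.T@(o['position']-m))
E
```

```text
time_s: 3.15
position: [0.6327, 0.0567, 0.0914]
tool_rot: [[0.872, -0.153, 0.466], [-0.134, -0.988, -0.074], [0.471, 0.002, -0.882]]
ft_force: [-4.7, -1.4, 6.4]
grip_width: 0.0397
gripper_force: 80.9
rows [-0.0016, 0.0015, 0.0021] [0.0006, -0.0007, 0.0002] n>= 0.029842851724203593 0.019208789693807533
[-0.94756909 -2.13549631  7.70101696] [0.0007946  0.00072929 0.01103113]
```

```bash
python3 -m handwheel '[[[0,0,-0.01],[0,0,0]],[[0,0,-0.025],[0,0,0]],[[0,0,-0.045],[0,0,0]],[[0,0,-0.07],[0,0,0]],[[0,0,-0.11],[0,0,0]],[[0,0,-0.16],[0,0,0]],[[0,0,-0.2],[0,0,0]],[[0,0,-0.2],[0,0,0]]]'; python3 - <<'E'
from h import *
# tray: floor z=.004 at (.4086,.2566), upright module: TCP z = floor .004+.025+.010+.006 margin
print('tray high');go([.4086,.2566,.13],np.diag([1.,-1,-1]))
E
```

```text
time_s: 3.95
position: [0.5863, 0.0645, 0.1814]
tool_rot: [[0.87, -0.153, 0.468], [-0.134, -0.988, -0.074], [0.474, 0.001, -0.88]]
ft_force: [0.6, -0.8, -1.1]
grip_width: 0.0389
gripper_force: 80.5
tray high
rows [-0.4094, -0.3254, -0.1041] [0.0125, -0.1569, -0.0478] n>= 5.3326353694934925 3.4460727525576784
```

```bash
python3 -m handwheel '[[[-0.41,-0.325,-0.104],[0.0125,-0.157,-0.048]],[[-0.41,-0.325,-0.104],[0.0125,-0.157,-0.048]],[[-0.41,-0.325,-0.104],[0.0125,-0.157,-0.048]],[[-0.41,-0.325,-0.104],[0.0125,-0.157,-0.048]],[[-0.41,-0.325,-0.104],[0.0125,-0.157,-0.048]],[[-0.41,-0.325,-0.104],[0.0125,-0.157,-0.048]],[[-0.41,-0.325,-0.104],[0.0125,-0.157,-0.048]],[[-0.41,-0.325,-0.104],[0.0125,-0.157,-0.048]]]'; python3 - <<'E'
from h import *
go([.4086,.2566,.044],np.diag([1.,-1,-1]))
E
```

```text
time_s: 4.75
position: [0.4089, 0.2561, 0.1273]
tool_rot: [[1.0, 0.001, -0.005], [0.001, -1.0, 0.0], [-0.005, -0.0, -1.0]]
ft_force: [0.0, -0.2, -1.5]
grip_width: 0.0392
gripper_force: 80.8
rows [0.0003, -0.001, 0.1667] [-0.0, 0.0016, 0.0003] n>= 1.6669875104355962 0.03296912102766727
```

```bash
python3 -m handwheel '[[[0,-0.001,0.06],[0,0,0]],[[0,-0.001,0.11],[0,0,0]],[[0,-0.001,0.15],[0,0,0]],[[0,-0.001,0.167],[0,0,0]],[[0,-0.001,0.167],[0,0,0]],[[0,-0.001,0.167],[0,0,0]]]'; python3 -m handwheel '[[[0,0,0],[0,0,0]],[[0,0,0],[0,0,0]],[[0,0,0],[0,0,0]],[[0,0,-0.03],[0,0,0]],[[0,0,-0.08],[0,0,0]],[[0,0,-0.16],[0,0,0]],[[0,0,-0.26],[0,0,0]],[[0,0,-0.26],[0,0,0]],[[0,0,-0.26],[0,0,0]]]' 0.75; python3 - <<'E'
from h import *
from rig import *
p=camera_params('wrist');im,d=get_image('wrist');cv2.imwrite('pics/w2.png',im[:,:,::-1])
F=Ro.from_euler('Z',14.75,degrees=True).as_matrix();f=np.array([.413,-.279,0])+F@[.045,.0225,0];print(f);go([*f[:2],.20],np.c_[F[:,0],-F[:,1],-F[:,2]])
E
```

```text
time_s: 5.35
position: [0.4089, 0.2565, 0.0447]
tool_rot: [[1.0, -0.001, -0.004], [-0.001, -1.0, 0.001], [-0.004, -0.001, -1.0]]
ft_force: [0.0, -0.3, -1.5]
grip_width: 0.0387
gripper_force: 80.9
time_s: 6.25
position: [0.4088, 0.2567, 0.1748]
tool_rot: [[1.0, 0.0, -0.003], [0.0, -1.0, 0.001], [-0.003, -0.001, -1.0]]
ft_force: [0.3, -1.0, -0.1]
grip_width: 0.064
gripper_force: 0.0
[ 0.45078852 -0.24578438  0.        ]
rows [0.0845, 1.0047, -0.0533] [-0.0003, 0.0018, -0.0819] n>= 10.096369379527507 1.7157969772751738
```

View pics/w2.png

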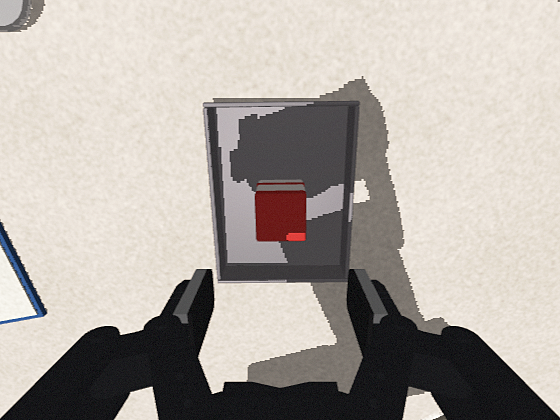

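The red module stands free and upright inside the tray, its top at (281,212). Next is the rack.

```bash
python3 -m handwheel '[[[0.08,0.99,-0.053],[0,0.002,-0.082]],[[0.08,0.99,-0.053],[0,0.002,-0.082]],[[0.08,0.99,-0.053],[0,0.002,-0.082]],[[0.08,0.99,-0.053],[0,0.002,-0.082]],[[0.08,0.99,-0.053],[0,0.002,-0.082]],[[0.08,0.99,-0.053],[0,0.002,-0.082]],[[0.08,0.99,-0.053],[0,0.002,-0.082]],[[0.08,0.99,-0.053],[0,0.002,-0.082]],[[0.08,0.99,-0.053],[0,0.002,-0.082]],[[0.08,0.99,-0.053],[0,0.002,-0.082]]]';python3 -m handwheel '[[[0,0,0],[0,0,0]],[[0,0,0],[0,0,0]],[[0,0,0],[0,0,0]]]'; python3 - <<'E'
from h import *
from rig import *
p=camera_params('wrist');im,d=get_image('wrist');np.savez('pics/w3.npz',im=im,d=d,K=p['K'],R=p['R'],t=p['t']);cv2.imwrite('pics/w3.png',im[:,:,::-1])
P=cloud(d,p['K'],p['R'],p['t']);F=Ro.from_euler('Z',14.75,degrees=True).as_matrix()
m=cmask(im,'green')&(P[...,2]>.08)&(P[...,2]<.1);Q=P[m];Q=Q[abs(Q[:,2]-np.median(Q[:,2]))<.004]
r=cv2.minAreaRect(Q[:,:2].astype(np.float32));f=np.array(r[0]);print('green',r,np.median(Q[:,2]),len(Q),np.median(Q,0))
go([*f,.051],np.c_[F[:,0],-F[:,1],-F[:,2]])
E
```

```text
time_s: 7.3
position: [0.4474, -0.2314, 0.1982]
tool_rot: [[0.967, 0.254, -0.001], [0.254, -0.967, 0.003], [-0.0, -0.003, -1.0]]
ft_force: [1.0, 1.2, 0.2]
grip_width: 0.0643
gripper_force: 0.0
time_s: 7.6
position: [0.4478, -0.2285, 0.1987]
tool_rot: [[0.967, 0.256, -0.001], [0.256, -0.967, 0.003], [-0.0, -0.003, -1.0]]
ft_force: [-0.4, 0.5, 0.0]
grip_width: 0.0642
gripper_force: 0.0
green ((0.4508068263530731, -0.24731966853141785), (0.03988716006278992, 0.03856532275676727), 17.372594833374023) 0.09059896066167669 2162 [ 0.45188334 -0.24713322  0.09059896]
rows [-0.0043, 0.039, 0.296] [-0.0007, -0.0001, 0.0005] n>= 2.986006174944105 0.019005636332895776
```

View pics/w3.png

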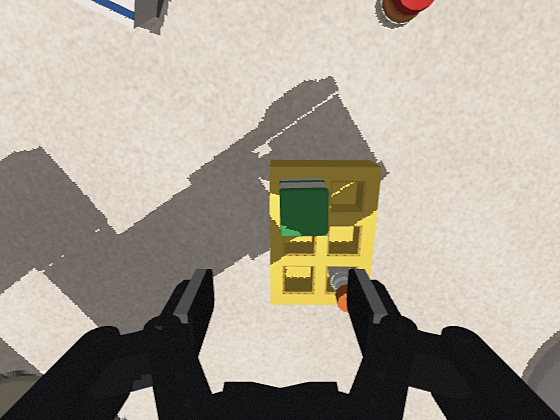

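The fresh module is at (304,210) in the squarely viewed rack, with the tube at (345,290), clear of the fingers. Descending to grasp.

```bash
python3 -m handwheel '[[[-0.002,0.039,0.04],[0,0,0]],[[-0.002,0.039,0.12],[0,0,0]],[[-0.002,0.039,0.19],[0,0,0]],[[-0.002,0.039,0.25],[0,0,0]],[[-0.002,0.039,0.296],[0,0,0]],[[-0.002,0.039,0.296],[0,0,0]],[[-0.002,0.039,0.296],[0,0,0]]]'; python3 -m handwheel '[[[0,0,0],[0,0,0]],[[0,0,0],[0,0,0]],[[0,0,0],[0,0,0]],[[0,0,0],[0,0,0]],[[0,0,0],[0,0,0]],[[0,0,0],[0,0,0]]]' 0 80
```

```text
time_s: 8.35
position: [0.4527, -0.2479, 0.0523]
tool_rot: [[0.967, 0.256, 0.001], [0.256, -0.967, 0.001], [0.001, -0.001, -1.0]]
ft_force: [0.7, 0.5, 0.4]
grip_width: 0.064
gripper_force: 0.0
time_s: 8.95
position: [0.453, -0.2488, 0.0533]
tool_rot: [[0.967, 0.255, 0.003], [0.255, -0.967, -0.001], [0.003, 0.001, -1.0]]
ft_force: [0.5, 1.4, 7.8]
grip_width: 0.039
gripper_force: 80.7
```

```bash
python3 -m handwheel '[[[0,0,-0.02],[0,0,0]],[[0,0,-0.06],[0,0,0]],[[0,0,-0.12],[0,0,0]],[[0,0,-0.2],[0,0,0]],[[0,0,-0.28],[0,0,0]],[[0,0,-0.34],[0,0,0]],[[0,0,-0.34],[0,0,0]]]'; python3 - <<'E'
from h import *
B=dockR(-8.8);m=np.load('m.npy');go(m+B@[.0008,.0007,.09],toolR(B))
E
```

```text
time_s: 9.65
position: [0.4531, -0.2495, 0.2267]
tool_rot: [[0.967, 0.255, 0.008], [0.255, -0.967, -0.005], [0.006, 0.007, -1.0]]
ft_force: [1.1, 0.9, -0.8]
grip_width: 0.039
gripper_force: 80.6
rows [0.4347, -0.5312, 0.13] [-0.0303, 0.151, 0.1287] n>= 6.986042585495371 4.2052107965399275
```

```bash
python3 - <<'E'
from h import *
B=dockR(-8.8);m=np.load('m.npy');go(m+B@[.0008,.0007,.17],toolR(B))
E
```

```text
rows [0.3667, -0.5603, -0.0119] [-0.0303, 0.151, 0.1287] n>= 6.6971737699610685 4.2052107965399275
```

```bash
python3 -m handwheel '[[[0.367,-0.56,-0.012],[-0.03,0.151,0.129]],[[0.367,-0.56,-0.012],[-0.03,0.151,0.129]],[[0.367,-0.56,-0.012],[-0.03,0.151,0.129]],[[0.367,-0.56,-0.012],[-0.03,0.151,0.129]],[[0.367,-0.56,-0.012],[-0.03,0.151,0.129]],[[0.367,-0.56,-0.012],[-0.03,0.151,0.129]],[[0.367,-0.56,-0.012],[-0.03,0.151,0.129]],[[0.367,-0.56,-0.012],[-0.03,0.151,0.129]],[[0.367,-0.56,-0.012],[-0.03,0.151,0.129]],[[0.367,-0.56,-0.012],[-0.03,0.151,0.129]]]'; python3 - <<'E'
from h import *
from rig import *
p=camera_params('wrist');im,d=get_image('wrist');np.savez('pics/w4.npz',im=im,d=d,K=p['K'],R=p['R'],t=p['t']);cv2.imwrite('pics/w4.png',im[:,:,::-1])
B=dockR(-8.8);m=np.load('m.npy');go(m+B@[.0008,.0007,.047],toolR(B))
E
```

```text
time_s: 10.65
position: [0.5577, 0.068, 0.2277]
tool_rot: [[0.876, -0.155, 0.457], [-0.14, -0.988, -0.066], [0.462, -0.006, -0.887]]
ft_force: [-0.1, 0.1, -1.0]
grip_width: 0.039
gripper_force: 81.1
rows [0.0076, -0.0002, 0.24] [-0.0013, 0.0027, -0.0015] n>= 2.401627192561869 0.06996786611062403
```

View pics/w4.png

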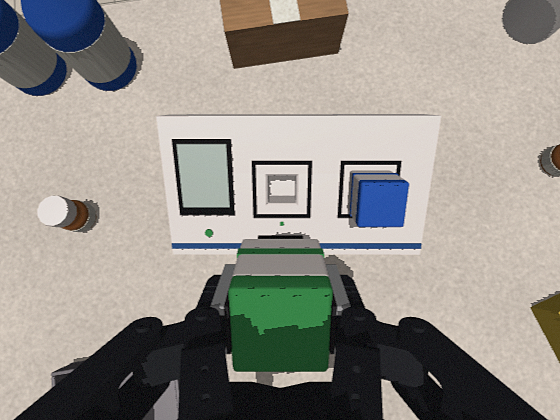

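The free bay is visible inside its black frame at (282,189), and the green module is held squarely between the pads. I measure the bay mouth and any tilt of the held module.

```bash
python3 - <<'E'
from h import *
im,d,K,R,t=load('w4');B=dockR(-8.8);m=np.load('m.npy')
g=im.max(2);v,u=np.mgrid[:420,:560]
win=(u>240)&(u<325)&(v>150)&(v<228)
k=((g<60)&win).astype(np.uint8);k=max(cv2.findContours(k,0,2)[0],key=cv2.contourArea)
print(cv2.boundingRect(k))
bp=cv2.approxPolyDP(k,4,True)[:,0].astype(float)+0.0
def ray(uv,h):
    dr=(np.linalg.inv(K)@np.array([uv[0],uv[1],1]))@R;o=-R.T@t;n=B[:,2];s=((m+n*h-o)@n)/(dr@n);return (o+s*dr-m)@B
C=np.array([ray(p,0) for p in bp]);print('frame corners bay xy mm',(C*1000).round(1).tolist(),'mid',((C.max(0)+C.min(0))*500).round(2))
P=cloud(d,K,R,t);Q=(P-m)@B
mm=(g>150)&win; print('deck h',np.median(Q[mm][:,2]))
gm=cmask(im,'green')&(v>290)&(v<368)&(u>240)&(u<322)
c,n,_=plane(P[gm],5,.003)
from rig import observe
T=np.array(observe()['tool_rot']);print('module axis in tool',(T.T@n).round(3),'top along tool z from TCP',T.T@(c-observe()['position']))
q=(P[cmask(im,'green')&(v>275)]-observe()['position'])@T;q=q[abs(q[:,2]-np.median(q[:,2]))<.004];print('top rect tool xy',cv2.minAreaRect(q[:,:2].astype(np.float32)),q[:,:2].min(0),q[:,:2].max(0))
E
```

```text
(252, 161, 60, 57)
frame corners bay xy mm [[27.6, 27.8, 0.0], [-29.2, 27.6, -0.0], [-29.4, -28.0, 0.0], [27.4, -28.5, 0.0]] mid [-0.9  -0.38  0.  ]
deck h -0.00021323497070068604
module axis in tool [ 0.004  0.001 -1.   ] top along tool z from TCP [-7.65484718e-04  9.80434838e-05 -3.69371818e-02]
top rect tool xy ((-0.0021297484636306763, -0.00046077556908130646), (0.04030236974358559, 0.04102795198559761), 89.90313720703125) [-0.02264135 -0.02063483] [0.01841413 0.01966528]
```

```bash
python3 -m handwheel '[[[0.007,0.001,0.07],[-0.001,0.003,-0.001]],[[0.007,0.001,0.14],[-0.001,0.003,-0.001]],[[0.007,0.001,0.2],[-0.001,0.003,-0.001]],[[0.007,0.001,0.24],[-0.001,0.003,-0.001]],[[0.007,0.001,0.24],[-0.001,0.003,-0.001]],[[0.007,0.001,0.24],[-0.001,0.003,-0.001]],[[0.007,0.001,0.24],[-0.001,0.003,-0.001]]]'; python3 - <<'E'
from h import *
B=dockR(-8.8);m=np.load('m.npy');go(m+B@[.0007,.0002,.047],toolR(B));go(m+B@[.0007,.0002,.013],toolR(B))
E
```

```text
time_s: 11.4
position: [0.6162, 0.0595, 0.1248]
tool_rot: [[0.871, -0.153, 0.467], [-0.136, -0.988, -0.071], [0.473, -0.002, -0.881]]
ft_force: [0.1, 0.4, -1.1]
grip_width: 0.0391
gripper_force: 81.1
rows [-0.0019, 0.0015, 0.0028] [-0.0005, -0.0012, -0.0003] n>= 0.03675093503729361 0.02791617517247174
rows [-0.0022, 0.0016, 0.0708] [-0.0005, -0.0012, -0.0003] n>= 0.7080262352720069 0.02791617517247174
```

Inserting slowly.

```bash
python3 -m handwheel '[[[-0.002,0.0015,0.005],[-0.0005,-0.001,0]],[[-0.002,0.0015,0.015],[-0.0005,-0.001,0]],[[-0.002,0.0015,0.025],[-0.0005,-0.001,0]],[[-0.002,0.0015,0.035],[-0.0005,-0.001,0]],[[-0.002,0.0015,0.035],[-0.0005,-0.001,0]]]'; python3 - <<'E'
from h import *
from rig import observe
B=dockR(-8.8);m=np.load('m.npy');o=observe();go(m+B@[.0007,.0002,.013],toolR(B));print((o['position']-m)@B,B.T@o['ft_force'])
E
```

```text
time_s: 11.9
position: [0.6242, 0.058, 0.1073]
tool_rot: [[0.872, -0.153, 0.464], [-0.135, -0.988, -0.071], [0.47, -0.001, -0.883]]
ft_force: [4.3, -0.6, -1.3]
grip_width: 0.0392
gripper_force: 81.1
rows [0.0001, 0.0009, 0.0322] [-0.0001, -0.0, -0.0001] n>= 0.3223168826823696 0.003999302296678226
[0.00066409 0.00065261 0.02910945] [ 3.2216615   0.09397921 -3.21273979]
```

```bash
python3 -m handwheel '[[[0,0.0005,0.01],[0,0,0]],[[0,0.0005,0.02],[0,0,0]],[[0,0.0005,0.028],[0,0,0]],[[0,0.0005,0.034],[0,0,0]],[[0,0.0005,0.036],[0,0,0]],[[0,0.0005,0.036],[0,0,0]]]'; python3 - <<'E'
from h import *
from rig import observe
B=dockR(-8.8);m=np.load('m.npy');o=observe();print((o['position']-m)@B,B.T@o['ft_force'])
E
```

```text
time_s: 12.5
position: [0.6318, 0.0566, 0.093]
tool_rot: [[0.872, -0.153, 0.465], [-0.135, -0.988, -0.072], [0.47, -0.0, -0.883]]
ft_force: [-6.2, -0.2, 14.1]
grip_width: 0.0391
gripper_force: 83.4
[0.0007433  0.00040875 0.01281943] [ 1.21981696 -1.17245364 15.3371101 ]
```

```bash
python3 -m handwheel '[[[0,0,0],[0,0,0]],[[0,0,0],[0,0,0]],[[0,0,0],[0,0,0]],[[0,0,-0.03],[0,0,0]],[[0,0,-0.09],[0,0,0]],[[0,0,-0.17],[0,0,0]],[[0,0,-0.26],[0,0,0]],[[0,0,-0.3],[0,0,0]],[[0,0,-0.3],[0,0,0]],[[0,0,-0.3],[0,0,0]]]' 0.75; python3 - <<'E'
from h import *
from rig import *
p=camera_params('wrist');im,d=get_image('wrist');cv2.imwrite('pics/w5.png',im[:,:,::-1])
B=dockR(-8.8);m=np.load('m.npy');Q=(cloud(d,p['K'],p['R'],p['t'])-m)@B;v,u=np.mgrid[:420,:560]
for c in('green','blue'):
    q=Q[cmask(im,c)&(u>230)&(u<420)&(v>160)&(v<250)];q=q[abs(q[:,2]-np.percentile(q[:,2],70))<.004];print(c,len(q),np.median(q[:,2]),cv2.minAreaRect(q[:,:2].astype(np.float32)),plane(q)[1])
E
```

```text
time_s: 13.5
position: [0.5618, 0.0673, 0.2242]
tool_rot: [[0.873, -0.153, 0.463], [-0.135, -0.988, -0.071], [0.468, -0.0, -0.883]]
ft_force: [0.8, 0.2, -0.8]
grip_width: 0.0639
gripper_force: 0.0
green 2118 0.04977209026182551 ((-0.0014833081513643265, 0.0002612173557281494), (0.03865949809551239, 0.040217556059360504), 88.63866424560547) [0.00870392 0.00527952 0.99994818]
blue 2180 0.04985649129693061 ((-0.0007211975753307343, -0.0848672091960907), (0.03956719487905502, 0.03993401676416397), 89.79581451416016) [0.00721599 0.01047665 0.99991908]
```

View pics/w5.png

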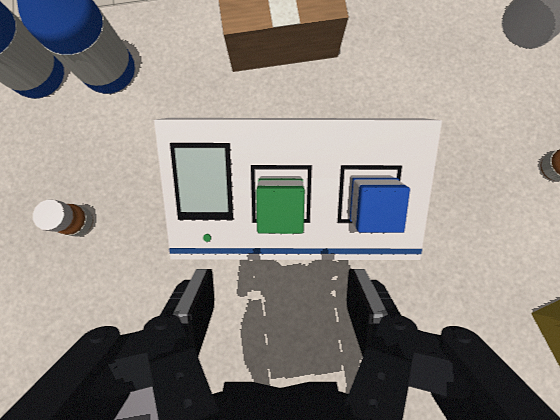

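The green module at (281,206) sits at the same height as blue (384,206), 49.8 and 49.9 mm above the deck, and it is aligned and released. Handing in.

```bash
python3 -c "from rig import close_job;print(close_job())"
```

```text
the job is handed in; nothing more can be done
None
```

The spent red module is standing released in the discard tray, the fresh green module is plugged fully home in the freed left bay, and blue is still in its bay; I handed the job in at about 13.6 s, and no verdict came back.

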